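Load and lock the marked bay of the sample rack

ROBOT

A 7-joint arm with a two-finger parallel gripper is mounted at the origin on a cart in front of the work surface, level with it; the furniture and walls round the work are solid. World frame = base frame: x ahead of the robot, y to its left, z up, the work surface at z = 0. Lengths are in m, angles in rad, forces in N, time in s.
With the tool pointing down it reaches from about 0.4 to 0.85 m from the base axis. Payload 10.4 kg.
Tool frame: the origin (TCP) lies at the very end of the fingers, on their centre line; the grasp point (between the pads) lies 19 mm behind it; z points along the fingers, y is the line along which they close (so a half turn about z gives the same grasp; the last joint's range is limited). The gripper opens to 85 mm and grips with 20 to 120 N. Pads are 22 mm wide; open, the fingers measure 114 mm over their backs; the gripper's body (76 mm by 85 mm) begins 54 mm behind the grasp point. The pads swing forward as they close: fully open they stand 13 mm farther back than shut.
Start: joints at [1.137, 0.332, -0.065, 1.46, 0.022, 1.35, -0.088], TCP at [0.25, -0.573, 0.231] pointing down, gripper open.
Joint ranges: [-2.6, 2.6], [-0.5, 2.12], [-1.47, 1.34], [0.16, 2.42], [-1.27, 4.41], [0.06, 2.06], [-2.6, 2.6]. Speed limits (rad/s): [2.22, 2.22, 2.79, 2.79, 3.14, 3.14, 3.14].

INTERFACE

Orientations are given as a unit quaternion [x, y, z, w].
In Python, from workcell import * gives the robot as it stands. The module is installed in compiled form; this text tells all that it offers.
- The arm moves only by the tool carry_out, never from a script. Its argument "motion" is a list of rows, each an object with "xyz": the shift along the tool's x, y, z in m, a list of three; "angular": the turn, a rotation vector about the tool's x, y, z in degrees, a list of three. A call has 1 to 12 rows; each row is the pose to reach, as a shift and turn from the pose commanded when the call began, along the tool's axes at that moment; what a row does not reach only later rows make up. A row lasts 1/10 s, in which the tool goes at most 50 mm and 8.59 degrees, less where a joint would pass 70% of its speed; a pose out of reach is approached as far as the arm can. A call with a gripper value outside its range is refused whole. "hand" is the opening, from 0 (shut) to 1 (fully open), set as the call begins (left out, the last holds). The fingers move at their own pace and stop on an object; "grip_force" is the grip in N (left out, the last holds). Time passes only in rows, so rows that repeat a pose let the fingers close. It gives the time, the measured TCP pose, the force, the opening and the grip force at its end, in the units of the state.
- get_obs(): the state, without advancing time (a new reading comes with each control period).
- camera(name): name is "side" or "top" or "wrist"; returns a dict with "img" (400x640x3 uint8, red, green, blue), "fx", "fy", "cx", "cy" (pixels), "extrinsics" (4x4, takes a point from camera to world coordinates). Camera axes: x right, y up, looking along -z (the intrinsics and any distortion apply to the point x, -y, -z); pixel columns grow to the right and rows downward; lengths in m; the calibration is good to about 2 mm. A picture is of the moment at which its call begins. There is no depth.
- hand_in(): hands the job in; it is judged then, once.
The state is a dict: "clock": time; "joint_pos": joint angles; "joint_velocities": joint speeds; "tau": joint torques, N m; "position": TCP position; "ee_rot": TCP orientation; "ft_force": force on the tool from outside, world axes, zero at the start; "torque": the same for the moment, N m; "grip_width": opening from 0.0 (shut) to 1.0 (fully open); "grasp_force": force on a finger pad.
Only numpy, scipy, OpenCV 4.12 (cv2) and the standard library are available. Lean on these libraries where they do the work, as an engineer would, in place of code of your own. Each camera call takes 0.05 s, during which the arm holds its last target. There are 200 camera calls.

TASK

The yellow tab marks the rack bay whose sample is to be counted next: stand the red-capped jar upright and fully seated in that bay, first moving any white-capped jar that stands there into the bay that is free at the start, and leave every other jar in its bay. Then take the brass-headed locking pin from its stand and push it fully home in the pin hole in front of the red-capped jar. Do not knock over any jar, and do not disturb the things standing beside the rack.

Things in the scene. Friction and masses are not known exactly. Their poses are not given: they have to be found in the camera images.
- bay_a_seat (a point): one of four equal white bays, 104 by 67 mm, side by side at 70 mm pitch in a rack, plate top 10 mm above the desk: centre of the floor of its round recess for a jar (grey ring, 54 mm inside, 62 outside, rim 6 mm above this floor, floor 13 mm above the desk); the bay in which the red-capped jar starts. x points across the rack away from the robot, y along the row, z up
- bay_a_socket (a point): centre of the mouth of the round pin hole (10.5 mm wide, chamfered, 21.5 mm deep) in the top of the dark steel block, 28 by 28 mm and 24 mm high, in the same bay, 50 mm in front of the seat; block top 34 mm above the desk; axes as the seat
- bay_a_tab (a point): centre of the place for the coloured tab of the same bay, at the height of the plate, directly below the pin hole, 50 mm in front of the seat
- bay_b_seat (a point): as bay_a: centre of the floor of its round recess for a jar (grey ring, 54 mm inside, 62 outside, rim 6 mm above this floor, floor 13 mm above the desk); the bay in which white_jar_1 starts. x points across the rack away from the robot, y along the row, z up
- bay_b_socket (a point): centre of the mouth of the round pin hole (10.5 mm wide, chamfered, 21.5 mm deep) in the top of the dark steel block, 28 by 28 mm and 24 mm high, in the same bay, 50 mm in front of the seat; block top 34 mm above the desk; axes as the seat
- bay_b_tab (a point): centre of the place for the coloured tab of the same bay, at the height of the plate, directly below the pin hole, 50 mm in front of the seat
- bay_c_seat (a point): as bay_a: centre of the floor of its round recess for a jar (grey ring, 54 mm inside, 62 outside, rim 6 mm above this floor, floor 13 mm above the desk); the bay in which white_jar_2 starts. x points across the rack away from the robot, y along the row, z up
- bay_c_socket (a point): centre of the mouth of the round pin hole (10.5 mm wide, chamfered, 21.5 mm deep) in the top of the dark steel block, 28 by 28 mm and 24 mm high, in the same bay, 50 mm in front of the seat; block top 34 mm above the desk; axes as the seat
- bay_c_tab (a point): centre of the place for the coloured tab of the same bay, at the height of the plate, directly below the pin hole, 50 mm in front of the seat
- bay_d_seat (a point): as bay_a: centre of the floor of its round recess for a jar (grey ring, 54 mm inside, 62 outside, rim 6 mm above this floor, floor 13 mm above the desk); the bay that starts free. x points across the rack away from the robot, y along the row, z up
- bay_d_socket (a point): centre of the mouth of the round pin hole (10.5 mm wide, chamfered, 21.5 mm deep) in the top of the dark steel block, 28 by 28 mm and 24 mm high, in the same bay, 50 mm in front of the seat; block top 34 mm above the desk; axes as the seat
- bay_d_tab (a point): centre of the place for the coloured tab of the same bay, at the height of the plate, directly below the pin hole, 50 mm in front of the seat
- marker_tab: yellow tab in two flat halves, each 30 by 15 by 4 mm, fixed left and right of the pin-hole block of one bay (the other three bays have grey ones); it marks that bay; origin: midway between the halves, at their underside
- red_jar: closed sample jar with a red cap, 42 mm diameter, 80 mm high, about 85 g; origin: centre of its underside, z along its axis
- white_jar_1: closed sample jar with a white cap and a label with a dark red band, 48 mm diameter, 67 mm high, about 95 g; origin: centre of its underside, z along its axis
- white_jar_2: closed sample jar with a white cap and a label with a tan band, 48 mm diameter, 67 mm high, about 95 g; origin: centre of its underside, z along its axis
- lock_pin: upright locking pin: steel shank 8 mm diameter and 19 mm long with a chamfered foot, then a brass flange 20 mm diameter and 3 mm thick, then a brass grip 14 mm diameter and 28 mm high, 50 mm in all, 40 g; it starts standing in the pin stand; origin: centre of the foot, z up along its axis; fully in, the flange rests on the block, foot 19 mm below the mouth
- lock_pin_head (a point): point on the pin's axis 40 mm above its foot, at the middle height of the brass grip
- pin_stand_socket (a point): centre of the mouth of the hole in the separate pin stand (fixed; grey foot 52 by 52 by 6 mm under a dark steel block like those of the bays, top 30 mm above the desk)
- cylinder: clear measuring cylinder with a round foot, standing beside the rack, 38 mm diameter, 131 mm high; origin: centre of its underside; a bystander
- glue: white and yellow glue stick standing, 25 mm diameter, 90 mm high; origin: centre of its underside; a bystander
- polish: brown dropper bottle with a black top, 33 mm diameter, 102 mm high; origin: centre of its underside; a bystander
Not all that is in view belongs to the job. Leave any pink look-alike of the white_jar_1 alone.

How it is judged:
On the way, in this order (a step that is already met when the one before it is completed fails the run):
1. the red-capped jar stands in the bay with the yellow tab, the jar that stood there (if any) stands in the bay that was free at the start, the others in their own bays (((horizontal distance between marker_tab and bay_d_tab below 0.015 m and horizontal distance between red_jar and bay_d_seat below 0.009 m and z of red_jar in the frame of bay_d_seat below 0.004 m and angle between each of red_jar, white_jar_1, white_jar_2's own z axis and vertical below 0.06 rad and linear speed of each of red_jar, white_jar_1, white_jar_2 below 0.02 m/s and horizontal distance between white_jar_1 and bay_b_seat below 0.009 m and z of white_jar_1 in the frame of bay_b_seat below 0.004 m and horizontal distance between white_jar_2 and bay_c_seat below 0.009 m and z of white_jar_2 in the frame of bay_c_seat below 0.004 m) or (horizontal distance between marker_tab and bay_b_tab below 0.015 m and horizontal distance between red_jar and bay_b_seat below 0.009 m and z of red_jar in the frame of bay_b_seat below 0.004 m and angle between each of red_jar, white_jar_1, white_jar_2's own z axis and vertical below 0.06 rad and linear speed of each of red_jar, white_jar_1, white_jar_2 below 0.02 m/s and horizontal distance between white_jar_1 and bay_d_seat below 0.009 m and z of white_jar_1 in the frame of bay_d_seat below 0.004 m and horizontal distance between white_jar_2 and bay_c_seat below 0.009 m and z of white_jar_2 in the frame of bay_c_seat below 0.004 m) or (horizontal distance between marker_tab and bay_c_tab below 0.015 m and horizontal distance between red_jar and bay_c_seat below 0.009 m and z of red_jar in the frame of bay_c_seat below 0.004 m and angle between each of red_jar, white_jar_1, white_jar_2's own z axis and vertical below 0.06 rad and linear speed of each of red_jar, white_jar_1, white_jar_2 below 0.02 m/s and horizontal distance between white_jar_1 and bay_b_seat below 0.009 m and z of white_jar_1 in the frame of bay_b_seat below 0.004 m and horizontal distance between white_jar_2 and bay_d_seat below 0.009 m and z of white_jar_2 in the frame of bay_d_seat below 0.004 m))), for 0.2 s.
2. the locking pin is home in the pin hole of the marked bay (((horizontal distance between marker_tab and bay_d_tab below 0.015 m and horizontal distance between lock_pin and bay_d_socket below 0.004 m and z of lock_pin in the frame of bay_d_socket below -0.015 m and angle between lock_pin's own z axis and vertical below 0.12 rad and linear speed of lock_pin below 0.02 m/s) or (horizontal distance between marker_tab and bay_b_tab below 0.015 m and horizontal distance between lock_pin and bay_b_socket below 0.004 m and z of lock_pin in the frame of bay_b_socket below -0.015 m and angle between lock_pin's own z axis and vertical below 0.12 rad and linear speed of lock_pin below 0.02 m/s) or (horizontal distance between marker_tab and bay_c_tab below 0.015 m and horizontal distance between lock_pin and bay_c_socket below 0.004 m and z of lock_pin in the frame of bay_c_socket below -0.015 m and angle between lock_pin's own z axis and vertical below 0.12 rad and linear speed of lock_pin below 0.02 m/s))), for 0.2 s.
At the end, for the whole second after the job is handed in: Red jar in the yellow-tabbed bay, the jar that stood there in the initially free bay, others in their own (9 mm of centre, 4 mm of floor, 0.06 rad upright); pin in the marked bay's hole (15 mm deep, 4 mm of axis, 0.12 rad); all at rest (((horizontal distance between marker_tab and bay_d_tab below 0.015 m and horizontal distance between red_jar and bay_d_seat below 0.009 m and z of red_jar in the frame of bay_d_seat below 0.004 m and angle between each of red_jar, white_jar_1, white_jar_2's own z axis and vertical below 0.06 rad and linear speed of each of red_jar, white_jar_1, white_jar_2, lock_pin below 0.02 m/s and horizontal distance between white_jar_1 and bay_b_seat below 0.009 m and z of white_jar_1 in the frame of bay_b_seat below 0.004 m and horizontal distance between white_jar_2 and bay_c_seat below 0.009 m and z of white_jar_2 in the frame of bay_c_seat below 0.004 m and horizontal distance between lock_pin and bay_d_socket below 0.004 m and z of lock_pin in the frame of bay_d_socket below -0.015 m and angle between lock_pin's own z axis and vertical below 0.12 rad) or (horizontal distance between marker_tab and bay_b_tab below 0.015 m and horizontal distance between red_jar and bay_b_seat below 0.009 m and z of red_jar in the frame of bay_b_seat below 0.004 m and angle between each of red_jar, white_jar_1, white_jar_2's own z axis and vertical below 0.06 rad and linear speed of each of red_jar, white_jar_1, white_jar_2, lock_pin below 0.02 m/s and horizontal distance between white_jar_1 and bay_d_seat below 0.009 m and z of white_jar_1 in the frame of bay_d_seat below 0.004 m and horizontal distance between white_jar_2 and bay_c_seat below 0.009 m and z of white_jar_2 in the frame of bay_c_seat below 0.004 m and horizontal distance between lock_pin and bay_b_socket below 0.004 m and z of lock_pin in the frame of bay_b_socket below -0.015 m and angle between lock_pin's own z axis and vertical below 0.12 rad) or (horizontal distance between marker_tab and bay_c_tab below 0.015 m and horizontal distance between red_jar and bay_c_seat below 0.009 m and z of red_jar in the frame of bay_c_seat below 0.004 m and angle between each of red_jar, white_jar_1, white_jar_2's own z axis and vertical below 0.06 rad and linear speed of each of red_jar, white_jar_1, white_jar_2, lock_pin below 0.02 m/s and horizontal distance between white_jar_1 and bay_b_seat below 0.009 m and z of white_jar_1 in the frame of bay_b_seat below 0.004 m and horizontal distance between white_jar_2 and bay_d_seat below 0.009 m and z of white_jar_2 in the frame of bay_d_seat below 0.004 m and horizontal distance between lock_pin and bay_c_socket below 0.004 m and z of lock_pin in the frame of bay_c_socket below -0.015 m and angle between lock_pin's own z axis and vertical below 0.12 rad))); the robot touches nothing.
It fails at once if a jar is tipped by more than 0.5 rad (angle between any of red_jar, white_jar_1, white_jar_2's own z axis and vertical above 0.5 rad).
It fails at once if the cylinder, glue stick or dropper bottle is shifted by more than 25 mm or tipped by more than 0.4 rad (distance of any of cylinder, glue, polish from where it was at the start of the episode above 0.025 m or angle between any of cylinder, glue, polish's own z axis and vertical above 0.4 rad).
It fails at once if a white-capped jar that is not in the marked bay is moved by more than 20 mm ((horizontal distance between marker_tab and bay_d_tab below 0.015 m and distance of any of white_jar_1, white_jar_2 from where it was at the start of the episode above 0.02 m) or (horizontal distance between marker_tab and bay_b_tab below 0.015 m and distance of white_jar_2 from where it was at the start of the episode above 0.02 m) or (horizontal distance between marker_tab and bay_c_tab below 0.015 m and distance of white_jar_1 from where it was at the start of the episode above 0.02 m)).
It also fails if it takes over 72 s, if anything falls off the work surface, if the arm or the gripper's body presses on something with over 40 N, if the wrist force passes 120 N, or if a joint passes its speed limit or range.

## Working session

There is one attempt and no reset: what is moved stays moved. The work goes in short steps, Python scripts to look and compute and a tool call to move; the robot and the scene stay as the last step left them, time stands still between calls to the robot, and variables do not carry over. Pictures are saved under pics/ and viewed, at most 10 in all, crops included, and the job is handed in when it is done.

Besides the shell and the picture viewer there is one more tool, called after "Call:" as name([rows], argument=value, ...), one row to a line, values as JSON. carry_out: Moves the arm, as the interface text tells. Its arguments: {"type":"object","properties":{"motion":{"type":"array"},"hand":{"type":"number"},"grip_force":{"type":"number"}},"required":["motion"]}

```bash
mkdir -p pics; python3 - <<'E'
from workcell import *
import cv2,numpy as np
for n in("top","side"):
    c=camera(n); cv2.imwrite(f"pics/{n}0.png",c["img"][:,:,::-1]); np.save(f"{n}0.npy",c,allow_pickle=True)
    print(n,[c[k] for k in("fx","fy","cx","cy")],np.round(c["extrinsics"],4).tolist(),[k for k in c])
o=get_obs();print({k:np.round(v,3).tolist() for k,v in o.items()})
E
```

```text
top [490.37853322635937, 490.37853322635937, 310.8807435173474, 204.11244509366477] [[0.0263, 0.983, -0.1818, 0.2562], [-0.9996, 0.0276, 0.0048, -0.0243], [0.0097, 0.1816, 0.9833, 1.2743], [0.0, 0.0, 0.0, 1.0]] ['img', 'fx', 'fy', 'cx', 'cy', 'extrinsics']
side [486.55318253845894, 486.55318253845894, 312.9773227081461, 204.2567028531672] [[-0.9714, 0.0944, -0.2177, 0.2151], [-0.2372, -0.4098, 0.8808, 1.0199], [-0.006, 0.9073, 0.4205, 0.5737], [0.0, 0.0, 0.0, 1.0]] ['img', 'fx', 'fy', 'cx', 'cy', 'extrinsics']
{'clock': 0.1, 'joint_pos': [1.137, 0.333, -0.065, 1.461, 0.022, 1.35, -0.089], 'joint_velocities': [-0.0, -0.002, -0.001, -0.002, -0.002, 0.0, 0.0], 'tau': [0.002, -62.675, 0.05, -39.243, 0.016, 0.007, 0.0], 'position': [0.249, -0.573, 0.231], 'ee_rot': [0.979, 0.204, -0.0, -0.001], 'ft_force': [-0.107, 1.033, 0.402], 'torque': [-0.029, 0.024, -0.012], 'grasp_force': 0.0, 'grip_width': 1.0}
```

View pics/top0.png

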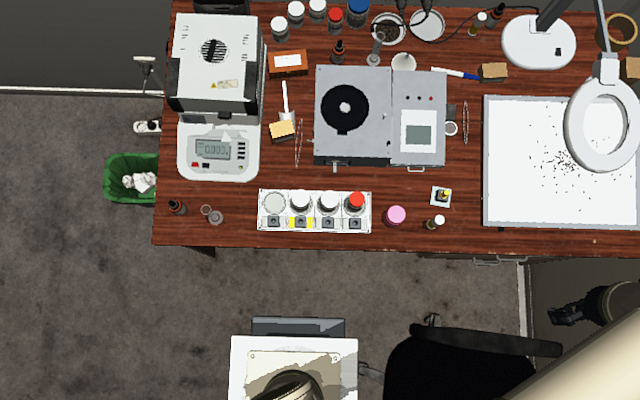

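View pics/side0.png

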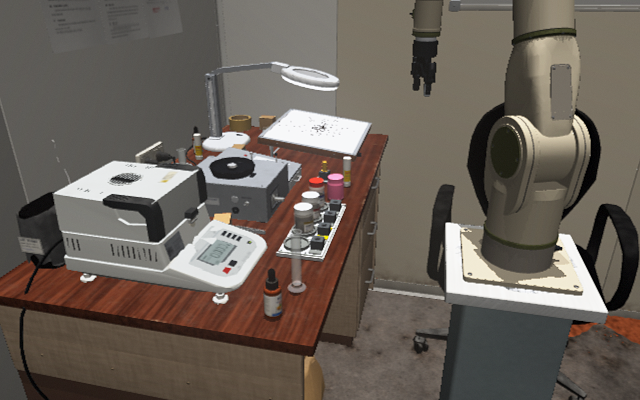

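The top view shows the rack at about (259–371, 190–233). From the left, the bays are free (274,203), white (300,202) with yellow tab at (300,222), white (329,202) and red (355,200). The pin stand is at (441,196), glue at (437,222), the pink decoy at (396,214), cylinder at (213,216) and dropper at (177,207). The side view agrees.

```bash
cat > h.py <<'E'
from workcell import *
import cv2,numpy as np
from scipy.spatial.transform import Rotation as R
def ray(c,uv):
    E=c["extrinsics"];d=np.array([(uv[0]-c["cx"])/c["fx"],-(uv[1]-c["cy"])/c["fy"],-1.])
    return E[:3,3],E[:3,:3]@d
def onz(c,uv,z):
    o,d=ray(c,uv);return o+d*(z-o[2])/d[2]
def proj(c,p):
    E=c["extrinsics"];q=E[:3,:3].T@(np.asarray(p)-E[:3,3])
    return np.array([c["cx"]+c["fx"]*q[0]/-q[2],c["cy"]+c["fy"]*q[1]/q[2]])
def cross(rays):
    A=np.zeros((3,3));b=np.zeros(3)
    for o,d in rays:
        d=d/np.linalg.norm(d);P=np.eye(3)-np.outer(d,d);A+=P;b+=P@o
    p=np.linalg.solve(A,b)
    return p,max(np.linalg.norm(np.cross(d/np.linalg.norm(d),p-o)) for o,d in rays)
def blobs(img,lo,hi,amin=30):
    m=cv2.inRange(cv2.cvtColor(img,cv2.COLOR_RGB2HSV),lo,hi)
    n,l,s,ct=cv2.connectedComponentsWithStats(m)
    return [(ct[i].round(1).tolist(),s[i].tolist()) for i in range(1,n) if s[i,4]>=amin]
def snap(name,fn):
    c=camera(name);cv2.imwrite(f"pics/{fn}.png",c["img"][:,:,::-1]);np.save(f"{fn}.npy",c,allow_pickle=True);return c
def load(fn): return np.load(f"{fn}.npy",allow_pickle=True).item()
def delta(xyz,yaw_y=None):
    "tool-axis shift to world TCP xyz, with tool y to point along world angle yaw_y (deg)"
    o=get_obs();r=R.from_quat(o["ee_rot"]);print("now",np.round(o["position"],4),"tool shift",np.round(r.inv().apply(np.array(xyz)-o["position"]),4))
    if yaw_y is not None:
        a=np.radians(yaw_y);y=np.array([np.cos(a),np.sin(a),0]);z=np.array([0,0,-1.]);T=R.from_matrix(np.c_[np.cross(y,z),y,z])
        print("turn",np.round(np.degrees((r.inv()*T).as_rotvec()),2))
E
python3 - <<'E'
from h import *
c=load("top0")
for n,uv,z in [("free",(274,203),.019),("w",(300,199),.08),("w",(329,199),.08),("red",(355,198),.093),("rackTL",(259,190),.01),("rackTR",(371,190),.01),("rackBL",(259,233),.01),("stand",(441,196),.06),("glue",(437,222),.09),("cyl",(213,216),.0),("mach",(313,165),.1)]:
    print(n,onz(c,uv,z).round(3))
print(blobs(c["img"],(25,120,120),(35,255,255),8),blobs(c["img"],(0,180,120),(6,255,255),30))
delta((0.40,0.0,0.35),0)
E
```

```text
free [0.488 0.066 0.019]
w [ 0.489 -0.003  0.08 ]
w [ 0.491 -0.075  0.08 ]
red [ 0.493 -0.138  0.093]
rackTL [0.524 0.107 0.01 ]
rackTR [ 0.532 -0.188  0.01 ]
rackBL [0.41  0.102 0.01 ]
stand [ 0.511 -0.359  0.06 ]
glue [ 0.439 -0.34   0.09 ]
cyl [0.453 0.226 0.   ]
mach [ 0.572 -0.033  0.1  ]
[([446.1, 192.3], [444, 190, 5, 5, 20]), ([291.5, 221.9], [289, 217, 6, 11, 63]), ([309.5, 222.1], [307, 217, 6, 11, 53])] [([335.1, 13.1], [328, 7, 15, 14, 154]), ([356.4, 198.6], [349, 191, 15, 16, 177])]
now [ 0.2495 -0.5727  0.2306] tool shift [ 0.3667 -0.4651 -0.1188]
turn [-6.000e-02 -4.000e-02 -6.646e+01]
```

Call:
carry_out([
  {"xyz": [0.03,-0.04,-0.03],"angular": [0,0,-6]},
  {"xyz": [0.06,-0.08,-0.05],"angular": [0,0,-12]},
  {"xyz": [0.1,-0.12,-0.07],"angular": [0,0,-18]},
  {"xyz": [0.13,-0.16,-0.09],"angular": [0,0,-24]},
  {"xyz": [0.16,-0.2,-0.1],"angular": [0,0,-30]},
  {"xyz": [0.19,-0.24,-0.12],"angular": [0,0,-36]},
  {"xyz": [0.22,-0.28,-0.12],"angular": [0,0,-42]},
  {"xyz": [0.25,-0.32,-0.12],"angular": [0,0,-48]},
  {"xyz": [0.28,-0.36,-0.12],"angular": [0,0,-54]},
  {"xyz": [0.31,-0.4,-0.12],"angular": [0,0,-60]},
  {"xyz": [0.34,-0.44,-0.12],"angular": [0,0,-66.4]},
  {"xyz": [0.367,-0.465,-0.12],"angular": [0,0,-66.4]},
])

```text
clock: 1.3
position: [0.395, -0.0125, 0.3513]
ee_rot: [0.706, 0.708, -0.0, 0.0]
ft_force: [1.4, -1.2, 0.1]
grip_width: 1.004
grasp_force: 0.0
```

Call:
carry_out([
  {"xyz": [0,0,0]},
  {"xyz": [0,0,0]},
])

```text
validation failed for argument at $.mo...
```

```bash
python3 - <<'E'
from h import *
c=snap("wrist","w1");print(c["fx"],c["cx"],c["cy"],c["extrinsics"].round(3).tolist())
o=get_obs();print({k:np.round(v,3).tolist() for k,v in o.items()})
E
```

```text
354.69251494845327 323.2213292454054 195.61399812215276 [[1.0, -0.004, -0.0, 0.394], [0.004, 0.956, 0.293, 0.062], [-0.001, -0.293, 0.956, 0.494], [0.0, 0.0, 0.0, 1.0]]
{'clock': 1.35, 'joint_pos': [0.693, -0.227, -0.647, 1.761, -0.137, 1.561, 0.068], 'joint_velocities': [0.027, -0.016, 0.068, 0.012, 0.002, 0.011, 0.172], 'tau': [15.004, -10.685, 24.492, -35.076, 4.052, 0.675, 2.206], 'position': [0.397, -0.004, 0.352], 'ee_rot': [0.704, 0.71, 0.001, 0.0], 'ft_force': [-0.535, 7.543, -0.928], 'torque': [0.393, 0.122, 0.036], 'grasp_force': 0.0, 'grip_width': 0.999}
```

View pics/w1.png

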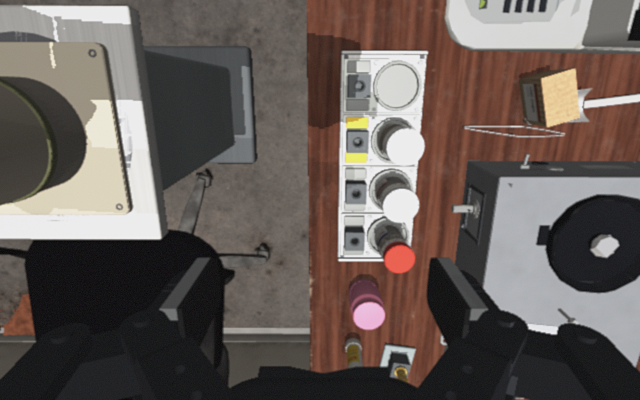

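The wrist view has image up = +y. The free recess is at (396,86), the yellow-tabbed hole at (357,142), white caps at (405,145) and (400,205), the red cap at (399,257), the pink decoy at (367,315) and the pin at (400,372). I'll take two settled views centred over the rack.

Call:
carry_out([
  {"xyz": [-0.02,0.04,0],"angular": [0,0,0]},
  {"xyz": [-0.03,0.07,0],"angular": [0,0,0]},
  {"xyz": [-0.03,0.07,0],"angular": [0,0,0]},
  {"xyz": [-0.03,0.07,0],"angular": [0,0,0]},
  {"xyz": [-0.03,0.07,0],"angular": [0,0,0]},
])

```text
clock: 1.85
position: [0.4648, -0.0444, 0.3513]
ee_rot: [0.707, 0.707, -0.0, -0.0]
ft_force: [0.6, 0.0, 0.6]
grip_width: 0.997
grasp_force: 0.0
```

```bash
python3 - <<'E'
from h import *
c=snap("wrist","wA");o=get_obs();print(o["position"].round(4) if hasattr(o["position"],'round') else o["position"],o["ee_rot"],np.abs(o["joint_velocities"]).max())
E
```

```text
[ 0.4648 -0.0444  0.3515] [ 7.07361267e-01  7.06852111e-01 -1.43390052e-04  3.33132084e-04] 0.008831955402897957
```

Call:
carry_out([
  {"xyz": [-0.04,0,0],"angular": [0,0,0]},
  {"xyz": [-0.08,0,0],"angular": [0,0,0]},
  {"xyz": [-0.12,0,0],"angular": [0,0,0]},
  {"xyz": [-0.15,0,0],"angular": [0,0,0]},
  {"xyz": [-0.15,0,0],"angular": [0,0,0]},
  {"xyz": [-0.15,0,0],"angular": [0,0,0]},
  {"xyz": [-0.15,0,0],"angular": [0,0,0]},
])

```text
clock: 2.6
position: [0.4652, -0.1933, 0.3518]
ee_rot: [0.707, 0.707, 0.0, 0.0]
ft_force: [-0.1, 0.5, 0.5]
grip_width: 1.002
grasp_force: 0.0
```

```bash
python3 - <<'E'
from h import *
c=snap("wrist","wB");o=get_obs();print(o["position"],o["ee_rot"],np.abs(o["joint_velocities"]).max())
for f in("wA","wB"):
    c=load(f);print(f,"red",blobs(c["img"],(0,170,100),(8,255,255),100));print("yel",blobs(c["img"],(25,150,120),(35,255,255),30))
    print("white",[b for b in blobs(c["img"],(0,0,225),(180,12,255),300) if 200<b[0][0]<460]);print("pin",blobs(c["img"],(15,120,80),(24,255,255),30))
a=np.vstack([load("wA")["img"],load("wB")["img"]])[:,:,::-1]
cv2.imwrite("pics/AB.png",np.hstack([load("wA")["img"][:,200:560],load("wB")["img"][:,200:560]])[:,:,::-1])
E
```

```text
[ 0.46525977 -0.19330542  0.35178873] [7.06768876e-01 7.07444367e-01 3.19414985e-05 4.71520268e-04] 0.0029219414747149834
wA red []
yel []
white [([348.8, 50.8], [287, 28, 86, 69, 1008]), ([336.0, 175.9], [290, 116, 80, 122, 3054])]
pin [([304.0, 97.5], [294, 93, 21, 10, 210]), ([308.9, 336.5], [303, 329, 12, 17, 143]), ([358.7, 358.3], [353, 351, 13, 16, 145])]
wB red [([345.9, 110.8], [330, 95, 33, 34, 836])]
yel []
white [([345.5, 33.9], [286, 0, 88, 94, 2115]), ([345.4, 131.7], [296, 115, 73, 23, 405]), ([375.2, 360.6], [313, 343, 129, 44, 2973])]
pin [([307.1, 248.2], [301, 243, 12, 12, 103]), ([360.6, 273.3], [354, 265, 15, 22, 148])]
```

View pics/AB.png

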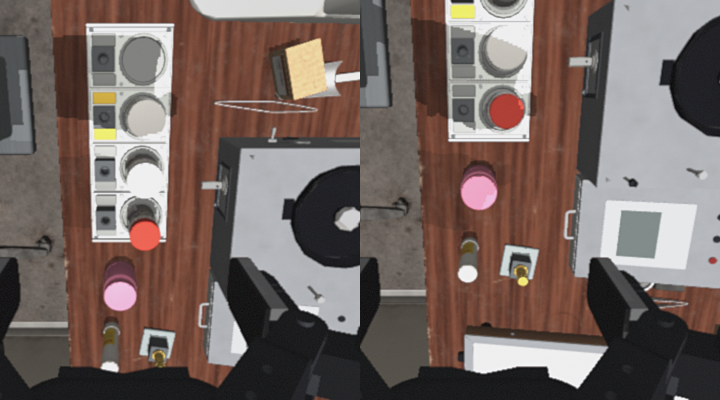

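Left half (A, column offset 200): free recess (142,62), white cap in the tabbed bay (147,118), other white cap (144,180), red cap (145,235), and pin holes at about (103,60), (104,117), (104,172) and (105,215). Right half (B): red cap (507,111), pin (523,278), glue (467,270). Next I'll take precise circle and hole measurements.

```bash
python3 - <<'E'
from h import *
out=[]
for f,rows in(("wA",(10,260)),("wB",(0,300))):
    c=load(f);g=cv2.cvtColor(c["img"],cv2.COLOR_RGB2GRAY);S=4
    x0,x1=270,400;y0,y1=rows
    z=cv2.resize(g[y0:y1,x0:x1],None,fx=S,fy=S,interpolation=cv2.INTER_CUBIC);col=cv2.resize(c["img"][y0:y1,x0:x1],None,fx=S,fy=S)
    H=cv2.HoughCircles(cv2.GaussianBlur(z,(5,5),0),cv2.HOUGH_GRADIENT_ALT,1.5,40,param1=120,param2=.75,minRadius=60,maxRadius=110)
    hs=[] if H is None else H.reshape(-1,H.shape[-1])
    print(f,"circ",[[round(h[0]/S+x0-.4,1),round(h[1]/S+y0-.4,1),round(h[2]/S,1)] for h in hs])
    for h in hs: cv2.circle(col,(int(h[0]),int(h[1])),int(h[2]),(0,255,0),1)
    # dark blocks
    hsv=cv2.cvtColor(col,cv2.COLOR_RGB2HSV)
    m=cv2.inRange(hsv,(0,0,0),(180,70,100));m=cv2.morphologyEx(m,cv2.MORPH_OPEN,np.ones((9,9)))
    n,l,s,ct=cv2.connectedComponentsWithStats(m)
    print("dark",[(np.round(ct[i]/S+[x0-.4,y0-.4],1).tolist(),(s[i,2:4]/S).tolist()) for i in range(1,n) if s[i,4]>80*16])
    out.append(col)
h=min(o.shape[0] for o in out)
v=np.hstack([o[:1000] for o in out]);v=cv2.resize(v,None,fx=.6,fy=.6,interpolation=cv2.INTER_AREA);print(v.shape)
cv2.imwrite("pics/zoom.png",v[:,:,::-1])
E
```

```text
wA circ [[np.float32(343.1), np.float32(58.7), np.float32(21.6)], [np.float32(343.1), np.float32(58.7), np.float32(25.5)], [np.float32(342.4), np.float32(168.6), np.float32(22.8)], [np.float32(340.8), np.float32(215.5), np.float32(20.7)], [np.float32(344.6), np.float32(118.4), np.float32(26.3)], [np.float32(344.6), np.float32(118.4), np.float32(22.7)], [np.float32(342.4), np.float32(168.6), np.float32(20.1)], [np.float32(344.6), np.float32(118.4), np.float32(18.2)], [np.float32(345.4), np.float32(233.5), np.float32(16.4)]]
dark [([302.6, 58.3], [21.75, 26.0]), ([304.2, 116.0], [21.0, 21.75]), ([339.0, 158.4], [30.75, 16.0]), ([339.5, 211.8], [27.0, 20.75]), ([305.4, 208.3], [18.25, 5.5])]
wB circ [[np.float32(341.2), np.float32(108.4), np.float32(20.6)], [np.float32(317.6), np.float32(191.6), np.float32(17.7)], [np.float32(344.6), np.float32(48.4), np.float32(25.4)], [np.float32(341.2), np.float32(108.4), np.float32(23.6)], [np.float32(344.6), np.float32(48.4), np.float32(21.8)]]
dark [([342.7, 2.4], [28.25, 7.0]), ([302.2, 50.7], [21.75, 26.0]), ([330.9, 68.1], [23.0, 22.5]), ([303.1, 109.9], [20.75, 23.0]), ([309.2, 258.9], [17.75, 17.0]), ([358.7, 258.8], [21.25, 16.0])]
(600, 624, 3)
```

View pics/zoom.png

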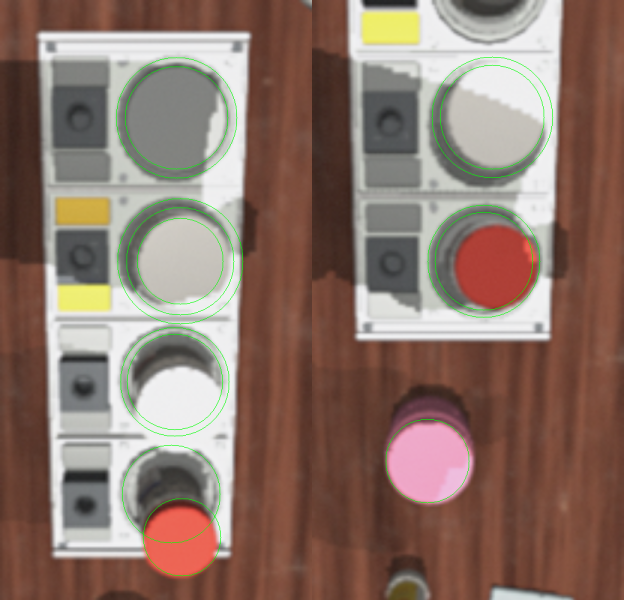

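The zoomed crop (2.4×) shows A holes at (80,118), (82,257), (84,386) and (86,505); free ring centre (177,118); caps at (181,261), (182,407) and (181,538). B shows holes at (78,123) and (80,263) and caps at (185,112) and (185,266) after removing the offset. The yellow tab is clearly on the second bay.

```bash
python3 - <<'E'
from h import *
A,B=load("wA"),load("wB")
a=lambda x,y:((x+.5)/2.4-.5+270,(y+.5)/2.4-.5+10)
b=lambda x,y:((x+.5)/2.4-.5+270,(y+.5)/2.4-.5)
for n,p in(("h1",(80,118)),("h2",(82,257)),("h3",(84,386)),("h4",(86,505))): print(n,onz(A,a(*p),.034).round(4))
for n,p in(("h3",(78,123)),("h4",(80,263))): print(n,"B",onz(B,b(*p),.034).round(4))
for n,p,q in(("h3",(84,386),(78,123)),("h4",(86,505),(80,263)),("w2cap",(182,407),(185,112)),("redcap",(181,538),(185,266))):
    p3,e=cross([ray(A,a(*p)),ray(B,b(*q))]);print(n,"tri",p3.round(4),round(e,4))
print("cap1",onz(A,a(181,261),.08).round(4),"cap2",onz(A,a(182,407),.08).round(4),onz(B,b(185,112),.08).round(4),"red",onz(A,a(181,538),.093).round(4),onz(B,b(185,266),.093).round(4))
print("ring",onz(A,a(177,118),.019).round(4))
for p in((38,34),(250,34),(52,556),(230,556)):print("cornA",onz(A,a(*p),.01).round(4))
for p in((45,338),(238,338)):print("cornB",onz(B,b(*p),.01).round(4))
print("pin grip top B/A",onz(B,(360.6,275),.061).round(4),cross([ray(B,(362,279)),ray(A,(360,364))]))
E
```

```text
h1 [0.4388 0.0627 0.034 ]
h2 [ 0.4387 -0.0061  0.034 ]
h3 [ 0.4387 -0.076   0.034 ]
h4 [ 0.4388 -0.1463  0.034 ]
h3 B [ 0.4384 -0.0774  0.034 ]
h4 B [ 0.4384 -0.1459  0.034 ]
h3 tri [ 0.4383 -0.077   0.0296] 0.0001
h4 tri [ 0.4386 -0.1459  0.0351] 0.0002
w2cap tri [ 0.4899 -0.0767  0.078 ] 0.0004
redcap tri [ 0.4904 -0.1441  0.0871] 0.0001
cap1 [ 0.4884 -0.0044  0.08  ] cap2 [ 0.4902 -0.0762  0.08  ] [ 0.4894 -0.0769  0.08  ] red [ 0.4901 -0.1416  0.093 ] [ 0.4899 -0.1438  0.093 ]
ring [0.4886 0.0638 0.019 ]
cornA [0.4164 0.1051 0.01  ]
cornA [0.5262 0.1051 0.01  ]
cornA [ 0.4159 -0.1892  0.01  ]
cornA [ 0.5261 -0.1891  0.01  ]
cornB [ 0.4165 -0.1889  0.01  ]
cornB [ 0.5262 -0.1887  0.01  ]
pin grip top B/A [ 0.5155 -0.3655  0.061 ] (array([ 0.52034651, -0.3830962 ,  0.04148994]), np.float64(0.0003130574659006841))
```

The rack is aligned with the world axes. Seats are at x≈0.4885 and y≈0.063, -0.0065, -0.0765, -0.146, with heights confirmed. I'm moving to the white jar in the marked bay.

Call:
carry_out([
  {"xyz": [0.045,0.006,0.02],"angular": [0,0,0]},
  {"xyz": [0.09,0.012,0.04],"angular": [0,0,0]},
  {"xyz": [0.135,0.018,0.06],"angular": [0,0,0]},
  {"xyz": [0.18,0.023,0.08],"angular": [0,0,0]},
  {"xyz": [0.188,0.023,0.12],"angular": [0,0,0]},
  {"xyz": [0.188,0.023,0.16],"angular": [0,0,0]},
  {"xyz": [0.188,0.023,0.2],"angular": [0,0,0]},
  {"xyz": [0.188,0.023,0.2],"angular": [0,0,0]},
  {"xyz": [0.188,0.023,0.2],"angular": [0,0,0]},
  {"xyz": [0.188,0.023,0.2],"angular": [0,0,0]},
])

```text
clock: 3.65
position: [0.4897, -0.0065, 0.1537]
ee_rot: [0.707, 0.707, 0.001, 0.001]
ft_force: [0.8, 0.0, 0.0]
grip_width: 1.002
grasp_force: 0.0
```

```bash
python3 - <<'E'
from h import *
delta((.4885,-.0055,.040),0)
E
```

```text
now [ 0.4897 -0.0065  0.1537] tool shift [ 0.001  -0.0015  0.1137]
turn [ 0.19  0.03 -0.04]
```

Call:
carry_out([
  {"xyz": [0.001,-0.001,0.03],"angular": [0,0,0]},
  {"xyz": [0.001,-0.001,0.06],"angular": [0,0,0]},
  {"xyz": [0.001,-0.001,0.09],"angular": [0,0,0]},
  {"xyz": [0.001,-0.001,0.112],"angular": [0,0,0]},
  {"xyz": [0.001,-0.001,0.112],"angular": [0,0,0]},
  {"xyz": [0.001,-0.001,0.112],"angular": [0,0,0]},
  {"xyz": [0.001,-0.001,0.112],"angular": [0,0,0]},
])

```text
clock: 4.35
position: [0.489, -0.0059, 0.0414]
ee_rot: [0.708, 0.707, 0.001, 0.001]
ft_force: [0.7, 0.4, 0.5]
grip_width: 1.001
grasp_force: 0.0
```

Call:
carry_out([
  {"xyz": [0,0,0],"angular": [0,0,0]},
  {"xyz": [0,0,0],"angular": [0,0,0]},
  {"xyz": [0,0,0],"angular": [0,0,0]},
  {"xyz": [0,0,0],"angular": [0,0,0]},
  {"xyz": [0,0,0],"angular": [0,0,0]},
  {"xyz": [0,0,0],"angular": [0,0,0]},
  {"xyz": [0,0,0],"angular": [0,0,0]},
  {"xyz": [0,0,0],"angular": [0,0,0]},
], hand=0.4, grip_force=30)

```text
clock: 5.15
position: [0.4878, -0.0059, 0.04]
ee_rot: [0.708, 0.707, 0.0, 0.0]
ft_force: [-1.2, -1.3, 7.4]
grip_width: 0.532
grasp_force: 29.7
```

Call:
carry_out([
  {"xyz": [0,0,-0.01],"angular": [0,0,0]},
  {"xyz": [0,0,-0.025],"angular": [0,0,0]},
  {"xyz": [0,0,-0.04],"angular": [0,0,0]},
  {"xyz": [0,0,-0.04],"angular": [0,0,0]},
  {"xyz": [0.02,0,-0.04],"angular": [0,0,0]},
  {"xyz": [0.04,0,-0.04],"angular": [0,0,0]},
  {"xyz": [0.06,0,-0.04],"angular": [0,0,0]},
  {"xyz": [0.068,0,-0.04],"angular": [0,0,0]},
  {"xyz": [0.068,0,-0.04],"angular": [0,0,0]},
  {"xyz": [0.068,0,-0.04],"angular": [0,0,0]},
  {"xyz": [0.068,0,-0.04],"angular": [0,0,0]},
], hand=0.4)

```text
clock: 6.25
position: [0.4875, 0.0609, 0.0792]
ee_rot: [0.708, 0.706, -0.0, 0.0]
ft_force: [0.1, 0.2, -1.0]
grip_width: 0.529
grasp_force: 31.4
```

```bash
python3 - <<'E'
from h import *
c=snap("wrist","g1");o=get_obs();print(o["position"],o["grip_width"],o["grasp_force"],o["ft_force"])
E
```

```text
[0.48747887 0.06103376 0.07920472] 0.5305966211282257 31.360254001192516 [ 0.19051898  0.44756856 -1.51724051]
```

View pics/g1.png

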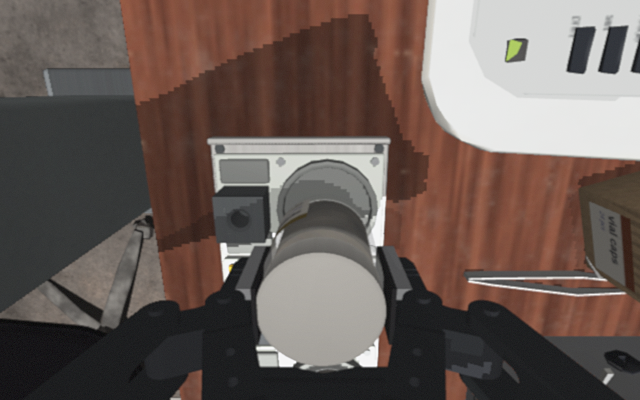

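The jar is held upright. The cap centre is at about (321.5,309), radius 64; the free-bay hole is at (240,217) and the ring at x 277–375, top 160.

```bash
python3 - <<'E'
from h import *
c=load("g1")
for z in(.117,.1195):print("cap",onz(c,(321.5,309),z).round(4),"r",onz(c,(386,309),z).round(4)[0]-onz(c,(257,309),z)[0])
print("hole",onz(c,(240,217),.034).round(4),"ring top",onz(c,(327,160),.019).round(4),"L",onz(c,(277,200),.019).round(4),"R",onz(c,(376,200),.019).round(4))
E
```

```text
cap [0.4859 0.0624 0.117 ] r 0.04417201249312536
cap [0.486  0.0641 0.1195] r 0.04312352142655412
hole [0.4394 0.0651 0.034 ] ring top [0.4886 0.0947 0.019 ] L [0.4586 0.0704 0.019 ] R [0.5181 0.0703 0.019 ]
```

Call:
carry_out([
  {"xyz": [0,0.001,0.01],"angular": [0,0,0]},
  {"xyz": [0,0.001,0.02],"angular": [0,0,0]},
  {"xyz": [0,0.001,0.028],"angular": [0,0,0]},
  {"xyz": [0,0.001,0.034],"angular": [0,0,0]},
  {"xyz": [0,0.001,0.038],"angular": [0,0,0]},
  {"xyz": [0,0.001,0.04],"angular": [0,0,0]},
  {"xyz": [0,0.001,0.04],"angular": [0,0,0]},
  {"xyz": [0,0.001,0.04],"angular": [0,0,0]},
])

```text
clock: 7.1
position: [0.4883, 0.0622, 0.0399]
ee_rot: [0.707, 0.707, -0.0, 0.0]
ft_force: [-6.5, -0.9, 12.6]
grip_width: 0.53
grasp_force: 32.6
```

Contact came at the same height as the grasp, so the jar is seated. I'll release, retreat and look.

Call:
carry_out([
  {"xyz": [0,0,0],"angular": [0,0,0]},
  {"xyz": [0,0,0],"angular": [0,0,0]},
  {"xyz": [0,0,0],"angular": [0,0,0]},
  {"xyz": [0,0,0],"angular": [0,0,0]},
  {"xyz": [0,0,0],"angular": [0,0,0]},
  {"xyz": [0,0,0],"angular": [0,0,0]},
], hand=1)

```text
clock: 7.7
position: [0.4884, 0.0622, 0.0393]
ee_rot: [0.708, 0.707, 0.0, 0.0]
ft_force: [-0.0, 0.5, -0.0]
grip_width: 1.001
grasp_force: 0.0
```

Call:
carry_out([
  {"xyz": [0,0,-0.03],"angular": [0,0,0]},
  {"xyz": [0,0,-0.07],"angular": [0,0,0]},
  {"xyz": [0,0,-0.11],"angular": [0,0,0]},
  {"xyz": [-0.05,0,-0.12],"angular": [0,0,0]},
  {"xyz": [-0.1,0,-0.12],"angular": [0,0,0]},
  {"xyz": [-0.15,0,-0.12],"angular": [0,0,0]},
  {"xyz": [-0.2,0,-0.12],"angular": [0,0,0]},
  {"xyz": [-0.205,0,-0.12],"angular": [0,0,0]},
  {"xyz": [-0.205,0,-0.12],"angular": [0,0,0]},
  {"xyz": [-0.205,0,-0.12],"angular": [0,0,0]},
  {"xyz": [-0.205,0,-0.12],"angular": [0,0,0]},
])

```text
clock: 8.8
position: [0.4885, -0.1409, 0.1594]
ee_rot: [0.707, 0.708, 0.0, -0.0]
ft_force: [0.4, -0.1, 0.7]
grip_width: 1.0
grasp_force: 0.0
```

```bash
python3 - <<'E'
from h import *
c=snap("wrist","g2");o=get_obs();print(o["position"],o["ee_rot"],o["grip_width"])
delta((.4885,-.143,.045),0)
E
```

```text
[ 0.48845819 -0.1411103   0.15939635] [7.06550291e-01 7.07662824e-01 1.03067074e-04 4.42088233e-05] 0.9964371972661794
now [ 0.4885 -0.1411  0.1594] tool shift [-0.0019  0.      0.1144]
turn [ 0.01 -0.    0.09]
```

View pics/g2.png

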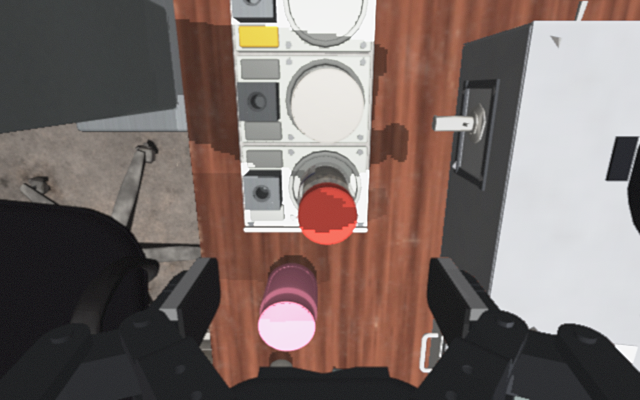

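The red cap is at (327,214), with holes at (258,101) and (262,192). The marked recess at the top is now empty, and the pink decoy is at (288,315), clear of the fingers.

```bash
python3 - <<'E'
from h import *
c=load("g2")
print("red",onz(c,(327,214),.093).round(4),"holes",onz(c,(258,101),.034).round(4),onz(c,(262,192),.034).round(4),"w",onz(c,(326,102),.08).round(4))
print("tri red",cross([ray(c,(327,214)),ray(load("wB"),(346.8,110.5))]))
E
```

```text
red [ 0.4898 -0.1427  0.093 ] holes [ 0.4395 -0.0765  0.034 ] [ 0.4391 -0.1458  0.034 ] w [ 0.4889 -0.0753  0.08  ]
tri red (array([ 0.48997057, -0.14391405,  0.08966523]), np.float64(0.00018349011101010082))
```

Call:
carry_out([
  {"xyz": [-0.003,0,0.03],"angular": [0,0,0]},
  {"xyz": [-0.003,0,0.06],"angular": [0,0,0]},
  {"xyz": [-0.003,0,0.09],"angular": [0,0,0]},
  {"xyz": [-0.003,0,0.114],"angular": [0,0,0]},
  {"xyz": [-0.003,0,0.114],"angular": [0,0,0]},
  {"xyz": [-0.003,0,0.114],"angular": [0,0,0]},
])

```text
clock: 9.45
position: [0.4885, -0.145, 0.0459]
ee_rot: [0.707, 0.707, 0.0, -0.0]
ft_force: [0.5, -0.2, -0.2]
grip_width: 1.0
grasp_force: 0.0
```

Call:
carry_out([
  {"xyz": [0,0,0],"angular": [0,0,0]},
  {"xyz": [0,0,0],"angular": [0,0,0]},
  {"xyz": [0,0,0],"angular": [0,0,0]},
  {"xyz": [0,0,0],"angular": [0,0,0]},
  {"xyz": [0,0,0],"angular": [0,0,0]},
  {"xyz": [0,0,0],"angular": [0,0,0]},
  {"xyz": [0,0,0],"angular": [0,0,0]},
  {"xyz": [0,0,0],"angular": [0,0,0]},
], hand=0.35, grip_force=30)

```text
clock: 10.25
position: [0.4889, -0.1461, 0.0463]
ee_rot: [0.708, 0.707, 0.0, 0.001]
ft_force: [-1.1, 0.8, 6.4]
grip_width: 0.468
grasp_force: 29.5
```

Call:
carry_out([
  {"xyz": [0,0,-0.015],"angular": [0,0,0]},
  {"xyz": [0,0,-0.04],"angular": [0,0,0]},
  {"xyz": [0,0,-0.075],"angular": [0,0,0]},
  {"xyz": [0,0,-0.1],"angular": [0,0,0]},
  {"xyz": [0,0,-0.1],"angular": [0,0,0]},
  {"xyz": [0.03,0,-0.1],"angular": [0,0,0]},
  {"xyz": [0.06,0,-0.1],"angular": [0,0,0]},
  {"xyz": [0.09,0,-0.1],"angular": [0,0,0]},
  {"xyz": [0.12,0,-0.1],"angular": [0,0,0]},
  {"xyz": [0.138,0,-0.1],"angular": [0,0,0]},
  {"xyz": [0.138,0,-0.1],"angular": [0,0,0]},
  {"xyz": [0.138,0,-0.1],"angular": [0,0,0]},
])

```text
clock: 11.45
position: [0.4882, -0.0081, 0.1454]
ee_rot: [0.707, 0.707, -0.0, 0.0]
ft_force: [0.5, 0.3, -0.6]
grip_width: 0.469
grasp_force: 30.6
```

Call:
carry_out([
  {"xyz": [0,0,0.02],"angular": [0,0,0]},
  {"xyz": [0,0,0.04],"angular": [0,0,0]},
  {"xyz": [0,0,0.06],"angular": [0,0,0]},
  {"xyz": [0,0,0.06],"angular": [0,0,0]},
  {"xyz": [0,0,0.06],"angular": [0,0,0]},
])

```text
clock: 11.95
position: [0.4883, -0.0086, 0.0856]
ee_rot: [0.708, 0.706, -0.0, -0.0]
ft_force: [0.5, -0.0, -1.0]
grip_width: 0.468
grasp_force: 30.6
```

```bash
python3 - <<'E'
from h import *
c=snap("wrist","g3");o=get_obs();print(o["position"],o["ee_rot"],o["grip_width"],o["grasp_force"])
print(proj(c,(.439,.063,.034)),proj(c,(.439,-.0065,.034)))
rb=blobs(c["img"],(0,150,80),(10,255,255),400);print(rb)
for (x,y),s in rb: 
  if s[4]>2000:
    dz=o["position"][2]-.0463;print(onz(c,(x,y),.093+dz).round(4),onz(c,(s[0]+s[2]/2,s[1]+s[3]/2),.093+dz).round(4))
E
```

```text
[ 0.48882758 -0.00842161  0.08615386] [7.07842258e-01 7.06370430e-01 2.30295041e-04 3.18564969e-04] 0.4692623303440194 30.574647991452366
[231.44422934  92.47094916] [240.6217736  216.47228983]
[([320.9, 310.4], [262, 250, 119, 119, 11029])]
[ 0.4867 -0.0011  0.1329] [ 0.4869 -0.0008  0.1329]
```

View pics/g3.png

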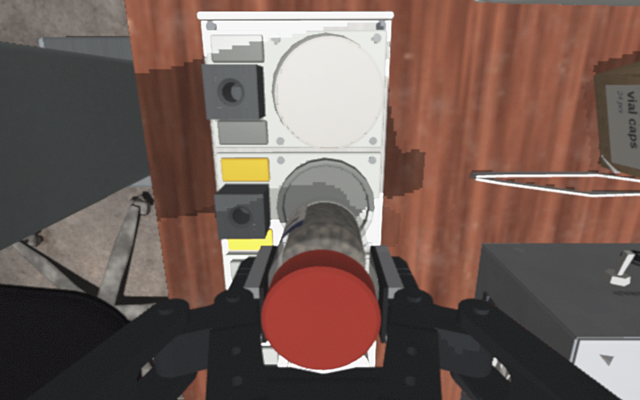

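The red jar is held over the marked recess: cap (321,310), hole (240,214), jar foot edge at about (325,203). The cap looks about 4 mm off in +y, so I'll check the foot.

```bash
python3 - <<'E'
from h import *
c=load("g3")
print("foot far edge y-21mm",onz(c,(325,203),.053)[1]-.021,"cap far/near",onz(c,(321,250.5),.1329)[1],onz(c,(321,369),.1329)[1],"hole",onz(c,(240,214),.034), "ring far", onz(c,(325,158),.019)[1]-.031)
E
```

```text
foot far edge y-21mm -0.013034924187738776 cap far/near 0.019425235031838683 -0.0235783546210048 hole [ 0.43874433 -0.00496688  0.034     ] ring far -0.0058882127206528745
```

Call:
carry_out([
  {"xyz": [-0.001,0,0.01],"angular": [0,0,0]},
  {"xyz": [-0.001,0,0.02],"angular": [0,0,0]},
  {"xyz": [-0.001,0,0.028],"angular": [0,0,0]},
  {"xyz": [-0.001,0,0.034],"angular": [0,0,0]},
  {"xyz": [-0.001,0,0.038],"angular": [0,0,0]},
  {"xyz": [-0.001,0,0.04],"angular": [0,0,0]},
  {"xyz": [-0.001,0,0.04],"angular": [0,0,0]},
  {"xyz": [-0.001,0,0.04],"angular": [0,0,0]},
])

```text
clock: 12.8
position: [0.4886, -0.0087, 0.0459]
ee_rot: [0.707, 0.707, -0.0, 0.0]
ft_force: [-3.3, -0.5, 7.9]
grip_width: 0.47
grasp_force: 29.6
```

Call:
carry_out([
  {"xyz": [0,0,0],"angular": [0,0,0]},
  {"xyz": [0,0,0],"angular": [0,0,0]},
  {"xyz": [0,0,0],"angular": [0,0,0]},
  {"xyz": [0,0,0],"angular": [0,0,0]},
  {"xyz": [0,0,0],"angular": [0,0,0]},
  {"xyz": [0,0,0],"angular": [0,0,0]},
  {"xyz": [0,0,-0.03],"angular": [0,0,0]},
  {"xyz": [0,0,-0.07],"angular": [0,0,0]},
  {"xyz": [0,0,-0.12],"angular": [0,0,0]},
  {"xyz": [0,0,-0.17],"angular": [0,0,0]},
  {"xyz": [0,0,-0.175],"angular": [0,0,0]},
  {"xyz": [0,0,-0.175],"angular": [0,0,0]},
], hand=1)

```text
clock: 14.0
position: [0.4891, -0.0089, 0.2217]
ee_rot: [0.708, 0.707, 0.001, 0.001]
ft_force: [-0.2, 0.3, 0.0]
grip_width: 1.003
grasp_force: 0.0
```

Call:
carry_out([
  {"xyz": [-0.03,0,0],"angular": [0,0,-8]},
  {"xyz": [-0.06,0,0],"angular": [0,0,-16]},
  {"xyz": [-0.1,0,0],"angular": [0,0,-24]},
  {"xyz": [-0.13,0,0],"angular": [0,0,-32]},
  {"xyz": [-0.16,0,0],"angular": [0,0,-40]},
  {"xyz": [-0.19,0,0],"angular": [0,0,-48]},
  {"xyz": [-0.22,0.01,0],"angular": [0,0,-56]},
  {"xyz": [-0.25,0.02,0],"angular": [0,0,-64]},
  {"xyz": [-0.28,0.03,0],"angular": [0,0,-72]},
  {"xyz": [-0.31,0.04,0],"angular": [0,0,-80]},
  {"xyz": [-0.34,0.04,0],"angular": [0,0,-85]},
  {"xyz": [-0.356,0.04,0],"angular": [0,0,-90]},
])

```text
clock: 15.2
position: [0.5267, -0.3673, 0.2173]
ee_rot: [-0.0, 1.0, 0.001, -0.002]
ft_force: [-0.1, 0.2, -0.5]
grip_width: 1.0
grasp_force: 0.0
```

Call:
carry_out([
  {"xyz": [0,0,0],"angular": [0,0,0]},
  {"xyz": [0,0,0],"angular": [0,0,0]},
  {"xyz": [0,0,0],"angular": [0,0,0]},
])

```text
clock: 15.5
position: [0.5282, -0.3632, 0.2197]
ee_rot: [0.0, 1.0, 0.0, -0.0]
ft_force: [1.0, 0.6, -0.4]
grip_width: 1.002
grasp_force: 0.0
```

```bash
python3 - <<'E'
from h import *
c=snap("wrist","p1");o=get_obs();print(o["position"],o["ee_rot"],o["joint_pos"])
t=camera("top");print("red in top",[b for b in blobs(t["img"],(0,150,100),(8,255,255),30)])
a=cv2.resize(t["img"][180:240,240:400],None,fx=4,fy=4)
cv2.imwrite("pics/p1b.png",np.vstack([c["img"][:340],a])[:,:,::-1])
print("pin",blobs(c["img"],(12,100,60),(32,255,255),30))
E
```

```text
[ 0.52825858 -0.36330666  0.22004207] [ 2.36021919e-04  9.99999940e-01  2.09650246e-04 -1.39624793e-04] [ 0.99291502  0.44481653 -0.63112396  1.40311404  0.26137768  1.37813406
  1.92877702]
red in top [([179.6, 8.9], [171, 2, 22, 23, 174]), ([267.7, 6.0], [250, 2, 39, 8, 146]), ([335.3, 11.6], [327, 4, 20, 17, 218]), ([383.8, 7.3], [370, 5, 28, 7, 90]), ([410.9, 8.5], [404, 6, 17, 6, 64]), ([457.0, 11.9], [433, 7, 51, 11, 318]), ([514.5, 13.1], [501, 9, 35, 11, 171]), ([266.6, 15.1], [256, 14, 23, 3, 35]), ([307.4, 19.4], [305, 15, 8, 9, 33]), ([579.8, 20.4], [560, 16, 37, 11, 259]), ([452.5, 22.0], [445, 19, 18, 7, 84]), ([467.6, 23.2], [463, 21, 10, 5, 34]), ([265.2, 26.0], [260, 23, 11, 8, 57]), ([500.5, 24.4], [496, 22, 10, 5, 33]), ([315.4, 28.6], [300, 26, 29, 8, 124]), ([353.6, 31.9], [341, 29, 29, 6, 84]), ([450.1, 29.9], [444, 28, 13, 5, 39]), ([586.0, 47.8], [572, 29, 30, 32, 449]), ([616.2, 33.8], [609, 29, 14, 11, 91]), ([493.1, 32.4], [485, 31, 16, 4, 43]), ([320.2, 42.1], [263, 34, 111, 20, 1031]), ([451.2, 46.1], [381, 37, 122, 18, 1042]), ([622.8, 53.6], [618, 49, 10
[... 1474 characters left out ...]
313, 166, 19, 7, 69]), ([165.8, 173.7], [158, 172, 18, 4, 39]), ([380.6, 196.1], [374, 195, 14, 4, 40]), ([378.6, 202.1], [372, 200, 14, 5, 54]), ([221.8, 232.1], [152, 203, 187, 46, 3235]), ([456.4, 204.4], [451, 203, 13, 5, 34]), ([376.3, 216.6], [372, 208, 11, 19, 130]), ([431.3, 213.3], [422, 209, 29, 12, 125]), ([460.0, 212.1], [450, 210, 21, 4, 38]), ([577.1, 229.5], [565, 229, 24, 2, 35]), ([611.8, 230.8], [590, 230, 50, 3, 91]), ([431.0, 241.6], [409, 233, 55, 18, 386]), ([591.8, 237.6], [541, 233, 99, 12, 603]), ([353.8, 241.6], [332, 238, 40, 8, 207]), ([606.7, 249.0], [563, 244, 77, 10, 332]), ([545.1, 250.9], [537, 249, 23, 6, 70])]
pin [([310.5, 161.7], [301, 151, 21, 23, 385])]
```

View pics/p1b.png

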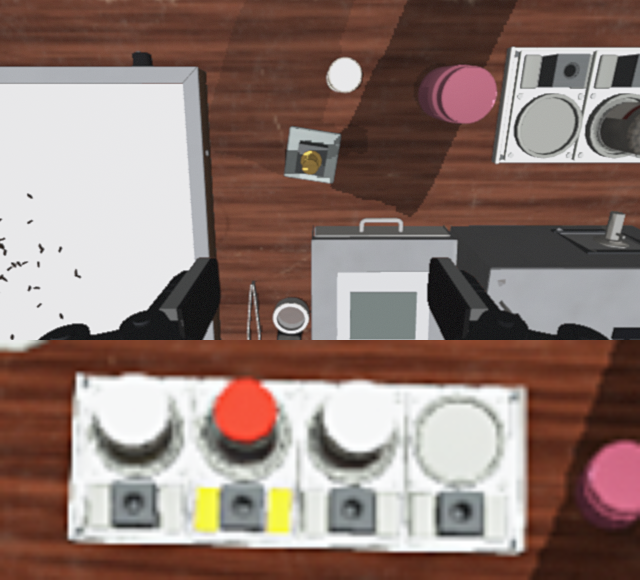

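The bottom strip (top camera) shows the red jar upright in the yellow-tabbed bay, white jars in bays 1 and 3, and bay 4 free. The upper part (wrist, image up = −x) shows the brass pin at about (311,161) in its stand at (312,155), and the glue cap at (344,75).

```bash
python3 - <<'E'
from h import *
c=load("p1");o=get_obs()
for z in(.033,.045,.061):print(onz(c,(311,162),z).round(4))
print("glue",onz(c,(344,75),.09).round(4))
m=cv2.inRange(cv2.cvtColor(c["img"],cv2.COLOR_RGB2HSV),(12,100,60),(32,255,255))
V=c["img"][148:178,298:326].max(2)*(m[148:178,298:326]>0)
for r in V[::1]:print(''.join(' ' if v==0 else chr(97+min(25,int(v)//10)) for v in r))
p=onz(c,(311,162),.045);print(proj(c,o["position"]),proj(c,[*o["position"][:2],.06]))
t=camera("top");b=[b for b in blobs(t["img"],(0,150,180),(6,255,255),80) if 290<b[0][0]<320 and 185<b[0][1]<215];print(b,[onz(t,x[0],.092).round(4) for x in b])
E
```

```text
[ 0.5196 -0.3748  0.033 ]
[ 0.5172 -0.3744  0.045 ]
[ 0.514  -0.3739  0.061 ]
glue [ 0.4438 -0.3482  0.09  ]
                            
                            
                            
         quwwuollj          
       suwxxxvpnnmk         
      uxxxxwspnmnnmlj       
     qwxxwtqmkkkmnnnmj      
    jorrssplkjjjklnnnl      
    lnnmnqmkkkkkkkmnnmk     
   kmnmmnpmkkkkkkklmnnl     
   knnnnnolkjjkkkkklnnm     
   lnnopomkkjjjjkkjkmnmk    
   lmmmmnonmmmlkjjjlmnmk    
   mnmllnoonnnnmljjllmmj    
   mmllmnnnnnnnnnlkklnmj    
   kmlmnnnnnnnnnnnljlnm     
    lmmnnnnnnnnnnnlklmm     
    jmmmmmmmmmnmmnmllm      
    jmmmmmmnnnnnnnmmlk      
    lpppppnnnnnnnnnmk       
    qwxxxupnnnnnnnnl        
    pwxxxvpnnnnnnnml        
     prrrqnnnnnnnnm         
     jlnnnnnnnnnnm          
      jlmmnnnnnnmk          
         nmnmmmlk           
                            
                            
                            
                            
[323.11573583 264.91804723] [322.97509882 177.80075605]
[([300.9, 197.2], [293, 190, 16, 15, 185])] [array([ 0.4913, -0.0051,  0.092 ])]
```

Call:
carry_out([
  {"xyz": [0.005,-0.006,0.03],"angular": [0,0,0]},
  {"xyz": [0.01,-0.013,0.06],"angular": [0,0,0]},
  {"xyz": [0.01,-0.013,0.09],"angular": [0,0,0]},
  {"xyz": [0.01,-0.013,0.09],"angular": [0,0,0]},
  {"xyz": [0.01,-0.013,0.09],"angular": [0,0,0]},
  {"xyz": [0.01,-0.013,0.09],"angular": [0,0,0]},
], hand=0.5)

```text
clock: 16.25
position: [0.5192, -0.3779, 0.1325]
ee_rot: [0.0, 1.0, -0.001, 0.001]
ft_force: [0.8, -0.2, 0.6]
grip_width: 0.5
grasp_force: 0.0
```

```bash
python3 - <<'E'
from h import *
c=snap("wrist","p2");o=get_obs();print(o["position"],o["ee_rot"],o["grip_width"])
m=cv2.inRange(cv2.cvtColor(c["img"],cv2.COLOR_RGB2HSV),(12,100,50),(32,255,255))
n,l,s,ct=cv2.connectedComponentsWithStats(m);i=1+s[1:,4].argmax();x,y,w,h,_=s[i];print(x,y,w,h)
V=c["img"].max(2)*(l==i)
for r in range(y,y+h):print(r,''.join(' ' if v==0 else chr(97+min(25,int(v)//10)) for v in V[r,x:x+w]))
E
```

```text
[ 0.51914537 -0.37797185  0.1325214 ] [ 3.51587861e-04  9.99998714e-01 -8.92772286e-04  1.28535373e-03] 0.5019860360065289
314 183 28 37
183             jjii            
184          jllmmmmllkj        
185        jlmnnnnnnnnmmli      
186      jlmnnnnnnnnnnnnnlj     
187     jlmnnnnnnmmmnnnnnnmk    
188     lmnnnmmmlkkllmmnnnnmk   
189    knnnmmlkjjiijjjklmnnnmk  
190   jmnnnmkjjjjjjjkjjklmnnnl  
191   lmnnmkjjjjjjjjjjjkklmnnmj 
192  kmnnmkjjjjkjjjkkjjjkklnnml 
193  lmnmlkjjkkkjjjjjjjkkklnnnmj
194  lnnmkkjjjjjjjkjjjjjkklnnnml
195  mnnmlkjjkjjiijjjjjkkklmnnnl
196  mnnmkjjjjjjjjjjjijjkkkmmnml
197 jmnmlkjjijkkjjjjjjjjjjjklmml
198 jmnnlkkjjjjjiiiiiiijkjjkmmml
199  mnnlkjjiiiijjjiiiiijjklmnm 
200  lnnmkkiiijkmmmmllkjiijklmm 
201   mnmkjijklnnnnnnnmljiikmml 
202   lmljijlmnnnnnnnnnnmkikmnl 
203    lkijlmnnnnnnnnnnnnmkjlm  
204    jjikmnnnnnnnnnnnnnnmkj   
205     kkmnnnnnnnnnnnnnnnmlj   
206     kmnnnnnmnnnmmmmmmmmlk   
207     kmmmmmmmmmmmmmmmmmmml   
208     kmmmmmmmmmmmmmmmmmnmm   
209     kmmmnmnnnmnnmnmnmnnnl   
210     kmnnnmnnnnnnnnnnnnnnl   
211     jmnnnnnnnnnnnnnnnnnnl   
212      mnnnnnnnnnnnnnnnnnnl   
213       mnnnnnnnnnnnnnnnnm    
214       mnnnnnnnnnnnnnnnnl    
215       lnnnnnnnnnnnnnnnm     
216       lmnnnnnnnnnnnnnm      
217        mmmnnnnnnnnnmm       
218          lmmmmmmmmmkj       
219            mmmmmmml
```

```bash
python3 - <<'E'
from h import *
c=load("p2");p=load("p1")
print("top",onz(c,(326.4,209.5),.061).round(4),"flange",onz(c,(327.4,197),.033).round(4))
print("p1 top",onz(p,(308.4,166.6),.061).round(4),"fl",onz(p,(310,161.5),.033).round(4))
print("tri top",cross([ray(c,(326.4,209.5)),ray(p,(308.4,166.6))]),"fl",cross([ray(c,(327.4,197)),ray(p,(310,161.5))]))
delta((.518,-.376,.038))
E
```

```text
top [ 0.5184 -0.3762  0.061 ] flange [ 0.5187 -0.3753  0.033 ]
p1 top [ 0.518  -0.3762  0.061 ] fl [ 0.5192 -0.3758  0.033 ]
tri top (array([ 0.51758796, -0.37615639,  0.06317938]), np.float64(9.736912173234122e-05)) fl (array([ 0.51940677, -0.37555614,  0.03120196]), np.float64(0.00028544021332451976))
now [ 0.5191 -0.378   0.1325] tool shift [0.0014 0.0021 0.0945]
```

Call:
carry_out([
  {"xyz": [0.001,0.002,0.03],"angular": [0,0,0]},
  {"xyz": [0.001,0.002,0.06],"angular": [0,0,0]},
  {"xyz": [0.001,0.002,0.08],"angular": [0,0,0]},
  {"xyz": [0.001,0.002,0.094],"angular": [0,0,0]},
  {"xyz": [0.001,0.002,0.094],"angular": [0,0,0]},
  {"xyz": [0.001,0.002,0.094],"angular": [0,0,0]},
  {"xyz": [0.001,0.002,0.094],"angular": [0,0,0]},
])

```text
clock: 17.0
position: [0.5179, -0.3763, 0.038]
ee_rot: [0.001, 1.0, -0.001, 0.001]
ft_force: [-0.2, -0.8, 0.2]
grip_width: 0.503
grasp_force: 0.0
```

Call:
carry_out([
  {"xyz": [0,0,0],"angular": [0,0,0]},
  {"xyz": [0,0,0],"angular": [0,0,0]},
  {"xyz": [0,0,0],"angular": [0,0,0]},
  {"xyz": [0,0,0],"angular": [0,0,0]},
  {"xyz": [0,0,0],"angular": [0,0,0]},
  {"xyz": [0,0,0],"angular": [0,0,0]},
  {"xyz": [0,0,0],"angular": [0,0,0]},
], hand=0, grip_force=40)

```text
clock: 17.7
position: [0.5173, -0.3761, 0.0372]
ee_rot: [0.001, 1.0, -0.0, 0.0]
ft_force: [-1.9, 0.9, 6.0]
grip_width: 0.144
grasp_force: 39.0
```

Call:
carry_out([
  {"xyz": [0,0,-0.02],"angular": [0,0,0]},
  {"xyz": [0,0,-0.05],"angular": [0,0,0]},
  {"xyz": [0,0,-0.09],"angular": [0,0,0]},
  {"xyz": [0,0,-0.12],"angular": [0,0,0]},
  {"xyz": [0.01,0.045,-0.12],"angular": [0,0,0]},
  {"xyz": [0.02,0.09,-0.12],"angular": [0,0,0]},
  {"xyz": [0.03,0.135,-0.12],"angular": [0,0,0]},
  {"xyz": [0.04,0.18,-0.12],"angular": [0,0,0]},
  {"xyz": [0.05,0.225,-0.12],"angular": [0,0,0]},
  {"xyz": [0.06,0.27,-0.12],"angular": [0,0,0]},
  {"xyz": [0.07,0.315,-0.12],"angular": [0,0,0]},
  {"xyz": [0.079,0.36,-0.12],"angular": [0,0,0]},
])

```text
clock: 18.9
position: [0.4375, -0.0142, 0.1563]
ee_rot: [0.001, 1.0, -0.001, 0.0]
ft_force: [1.4, 0.4, 0.4]
grip_width: 0.149
grasp_force: 39.1
```

Call:
carry_out([
  {"xyz": [0,0.009,0],"angular": [0,0,0]},
  {"xyz": [0,0.009,0.02],"angular": [0,0,0]},
  {"xyz": [0,0.009,0.04],"angular": [0,0,0]},
  {"xyz": [0,0.009,0.06],"angular": [0,0,0]},
  {"xyz": [0,0.009,0.065],"angular": [0,0,0]},
  {"xyz": [0,0.009,0.065],"angular": [0,0,0]},
  {"xyz": [0,0.009,0.065],"angular": [0,0,0]},
])

```text
clock: 19.6
position: [0.4389, -0.0069, 0.0921]
ee_rot: [0.001, 1.0, -0.0, 0.0]
ft_force: [0.4, -0.1, 0.4]
grip_width: 0.147
grasp_force: 39.1
```

```bash
python3 - <<'E'
from h import *
c=snap("wrist","i1");o=get_obs();print(o["position"],o["ee_rot"],o["grip_width"],o["grasp_force"],o["joint_pos"])
for q in((.4389,-.0065,.034),(.4389,-.0065,o["position"][2]-.0265)):print(proj(c,q))
s=snap("side","i1s");print(proj(s,(.4389,-.0065,.034)))
a=cv2.resize(c["img"][80:300,220:420],None,fx=2,fy=2,interpolation=cv2.INTER_CUBIC)
u,v=proj(s,(.4389,-.0065,.05)).astype(int);b=cv2.resize(s["img"][v-55:v+55,u-45:u+45],(360,440),interpolation=cv2.INTER_CUBIC);print(u,v)
cv2.imwrite("pics/i1c.png",np.hstack([a,b])[:,:,::-1])
E
```

```text
[ 0.43903003 -0.00687822  0.09222052] [ 6.37005599e-04  9.99999546e-01 -1.65682211e-04  6.88838737e-04] 0.14855789393597713 39.13085997104645 [ 0.7789472   0.14374218 -0.90036312  2.05461945  0.13436433  1.00006938
  1.38040961]
[324.28874635 218.25366603]
[324.46492152 239.85115516]
[325.06722752 223.9908918 ]
325 218
```

View pics/i1c.png

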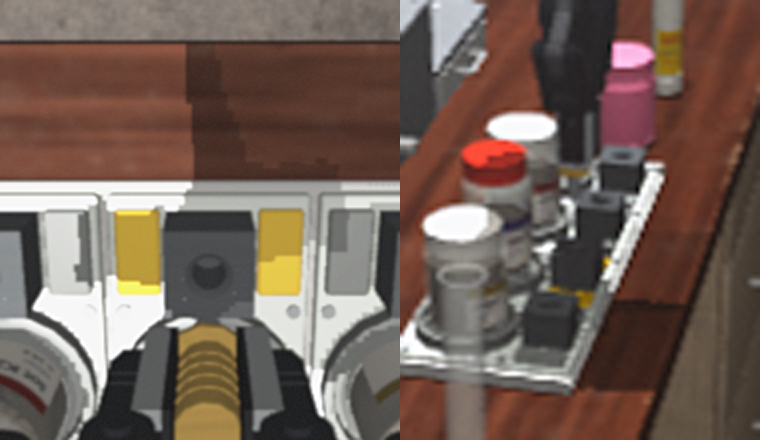

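The left crop shows the hole at (209,272), i.e. image (324.5,216), laterally in line with the grip (columns 176–240). The row suggests the hole is about 1 mm nearer the robot than planned. The right (side) crop shows the pin above the second block and the jars upright. I'll check against the brass edge.

```bash
python3 - <<'E'
from h import *
c=load("i1");g=c["img"]
hz=cv2.cvtColor(g,cv2.COLOR_RGB2GRAY)[205:228,312:338]
for i,r in enumerate(hz):print(205+i,''.join(chr(97+min(25,int(v)//8)) for v in r))
print("brass"); hsv=cv2.cvtColor(g,cv2.COLOR_RGB2HSV)
for r in range(232,256):print(r,g[r,324].tolist(),''.join('#' if 10<h<34 and s>90 else chr(97+min(25,int(v)//10)) for h,s,v in hsv[r,300:350]))
f=.0921-.0265;X=.439
for n,q in(("flange bot edge",(X+.001-.01,-.0069,f+.019)),("flange top edge",(X+.001-.01,-.0069,f+.022)),("grip base",(X+.001-.007,-.0069,f+.022)),("grip top",(X+.001-.007,-.0069,f+.05))):print(n,proj(c,q))
E
```

```text
205 jjjjjjjjjjjjjjjjjjjjjjjjjj
206 jjjjjjjjjjjjjjjjjkkjjkjjjj
207 jjjjjjjjiiiiihiijjjjjjjkjj
208 jjkjjjiiiiiiiiiiiiijjjjjjj
209 jjjjjiiiijjjjjjjihiijjjjjj
210 jkjjiiijjjkjjjjjjjiiijjjjj
211 jjjiihijjkkjkjjjjjhhiijjkk
212 jjiihggijjkkkjjjjigghiijjj
213 jjiihggghiijjjiihgfghiiijj
214 jiihhggggghhhhhgggfgghiijj
215 jiihgfgfgggggggggggfghiijj
216 jiihgggggggggggggggfghiijj
217 jiihgfggggggggggggfggiiijj
218 jiiiggggggggggggggggghiijj
219 jiiihggggggggggggggghiiijj
220 jiiiihggggggggggggggiiiijj
221 jjiiihgggggggggggggiiiijjj
222 jjjjjihggggggggggghijiijjk
223 jjjjjjiihggggggghhijjiijkj
224 kjjjjjjjihhhhhhiiijiijjjjj
225 jjjjjjjjjjiiijjjjijjjjjjkk
226 jkkjjjjjjjjjjjjjjjijjjjkll
227 jjkkjjjjjjjjjjjjjjjjjkjkkl
brass
232 [77, 80, 80] zynhhiiiiiiiiiiiiiiiiiiiiiiiiiiiiiiiijkkkkkkkkmsxx
233 [77, 78, 80] zzphhhiiiiiiiiiiiiiiiiihiiiiiiiiiiijkjkkkkkkkkmsxx
234 [78, 80, 83] zzqijjihiiiiiihiiiihiiiiiiiiiiihiiikkkkkkkkkkkmsxx
235 [78, 79, 81] zzsmnmihihihiiiihiiiiiiiiiiiiiiiiijkkkkkkkkkkkmsxx
236 [78, 79, 82] zzsoonjhhhhhhhhhhhiiiiiiiiiiiiijjjjkkkkkkkkkkkmsxx
237 [76, 79, 80] zwpoonihhhhhhhhhhhhiiihi
[... 736 characters left out ...]
 jjjjiedd###############################dcdgijjjjjj
249 [165, 135, 73] jjjjhecc###############################ccdgijjjjjj
250 [134, 110, 61] jjjihecd###############################cddfijjjjjj
251 [109, 90, 51] jjjigecd###############################cdcfhjjjjjj
252 [105, 86, 50] jjjigdcc###############################cddehijjjjj
253 [104, 86, 49] jjjifddd###############################ccdehjjjjjj
254 [104, 85, 48] jjjifddc###############################cddehijjijj
255 [123, 100, 57] jjjifdcd###############################ccddgijjjjj
flange bot edge [323.74292241 238.90941278]
flange top edge [323.75225198 241.62210951]
grip base [323.75251287 247.6927545 ]
grip top [323.85830622 279.64954702]
```

Call:
carry_out([
  {"xyz": [0.0025,0.0005,0.01],"angular": [0,0,0]},
  {"xyz": [0.0025,0.0005,0.02],"angular": [0,0,0]},
  {"xyz": [0.0025,0.0005,0.025],"angular": [0,0,0]},
  {"xyz": [0.0025,0.0005,0.028],"angular": [0,0,0]},
  {"xyz": [0.0025,0.0005,0.031],"angular": [0,0,0]},
  {"xyz": [0.0025,0.0005,0.033],"angular": [0,0,0]},
  {"xyz": [0.0025,0.0005,0.035],"angular": [0,0,0]},
  {"xyz": [0.0025,0.0005,0.035],"angular": [0,0,0]},
])

```text
clock: 20.5
position: [0.4359, -0.0062, 0.0562]
ee_rot: [0.001, 1.0, 0.0, 0.0]
ft_force: [0.7, 0.4, -0.2]
grip_width: 0.148
grasp_force: 39.1
```

The foot is about 4 mm below the mouth with no contact force, so I'm pushing home.

Call:
carry_out([
  {"xyz": [0,0,0.003],"angular": [0,0,0]},
  {"xyz": [0,0,0.006],"angular": [0,0,0]},
  {"xyz": [0,0,0.009],"angular": [0,0,0]},
  {"xyz": [0,0,0.011],"angular": [0,0,0]},
  {"xyz": [0,0,0.013],"angular": [0,0,0]},
  {"xyz": [0,0,0.0145],"angular": [0,0,0]},
  {"xyz": [0,0,0.0155],"angular": [0,0,0]},
  {"xyz": [0,0,0.0155],"angular": [0,0,0]},
])

```text
clock: 21.3
position: [0.436, -0.0063, 0.0411]
ee_rot: [0.001, 1.0, -0.0, 0.0]
ft_force: [-1.6, 0.5, 5.9]
grip_width: 0.143
grasp_force: 40.0
```

The flange rests on the block at 0.0411, as expected. I'll release and retreat.

Call:
carry_out([
  {"xyz": [0,0,0],"angular": [0,0,0]},
  {"xyz": [0,0,0],"angular": [0,0,0]},
  {"xyz": [0,0,0],"angular": [0,0,0]},
  {"xyz": [0,0,0],"angular": [0,0,0]},
  {"xyz": [0,0,-0.02],"angular": [0,0,0]},
  {"xyz": [0,0,-0.05],"angular": [0,0,0]},
  {"xyz": [0,0,-0.09],"angular": [0,0,0]},
  {"xyz": [0,0,-0.13],"angular": [0,0,0]},
  {"xyz": [0,0,-0.17],"angular": [0,0,0]},
  {"xyz": [0,0,-0.2],"angular": [0,0,0]},
  {"xyz": [0,0,-0.2],"angular": [0,0,0]},
  {"xyz": [0,0,-0.2],"angular": [0,0,0]},
], hand=0.5)

```text
clock: 22.5
position: [0.436, -0.0064, 0.2409]
ee_rot: [0.001, 1.0, -0.0, 0.0]
ft_force: [-0.7, 0.2, -0.6]
grip_width: 0.497
grasp_force: 0.0
```

```bash
python3 - <<'E'
from h import *
c=snap("wrist","e1");o=get_obs();print(o["position"],o["grip_width"],o["clock"])
print("red",[(b,onz(c,b[0],.093).round(4)) for b in blobs(c["img"],(0,150,80),(8,255,255),400)])
print("brass",[(b,onz(c,b[0],.05).round(4)) for b in blobs(c["img"],(15,100,60),(24,200,255),60)])
print(proj(c,(.4389,-.0065,.065)),proj(c,(.4389,-.0065,.037)))
s=camera("side");print("side brass",blobs(s["img"],(12,110,60),(26,255,255),8)[-12:],proj(s,(.4389,-.0065,.065)),proj(s,(.4389,-.0065,.037)))
E
```

```text
[ 0.43545721 -0.0063432   0.2400906 ] 0.4970688398460634 22.55
red [(([322.4, 236.3], [301, 214, 44, 44, 1478]), array([ 0.4868, -0.0076,  0.093 ]))]
brass [(([303.8, 160.1], [299, 151, 10, 19, 161]), array([ 0.4267, -0.0253,  0.05  ])), (([345.4, 163.6], [339, 150, 14, 28, 372]), array([0.4302, 0.0144, 0.05  ])), (([323.7, 168.8], [314, 158, 20, 24, 348]), array([ 0.4352, -0.0064,  0.05  ])), (([5.1, 169.5], [0, 160, 13, 19, 193]), array([ 0.4358, -0.3129,  0.05  ]))]
[323.56396922 176.25252009] [323.55916061 169.54580856]
side brass [([238.8, 124.3], [229, 116, 22, 16, 224]), ([198.4, 150.1], [195, 145, 8, 10, 63]), ([237.0, 145.2], [233, 145, 10, 2, 12]), ([347.0, 175.8], [344, 170, 7, 12, 76]), ([226.7, 213.3], [222, 213, 9, 3, 11]), ([324.4, 220.0], [321, 213, 8, 14, 84]), ([324.0, 236.6], [318, 234, 11, 6, 27]), ([279.2, 306.7], [277, 304, 5, 6, 17]), ([312.6, 379.9], [304, 355, 20, 45, 734])] [325.12418456 212.48184735] [325.07268442 222.88824252]
```

The side view puts the brass at rows 213–227 against an expected top of 212.5, so the pin is home. The red jar is centred in its bay.

```bash
python3 -c "
from workcell import *
print(hand_in())"
```

```text
the job is handed in; nothing more can be done
None
```

I handed the job in at about 22.6 s with no verdict shown: the red-capped jar stands in the yellow-tabbed bay, the white jar from there is in the free bay, and the pin is fully home in front of the red jar.

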